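# Check a glued cleat with the try square

## Robot

A 6-joint arm with a two-finger parallel gripper is mounted at the origin on the work surface. World frame = base frame: x ahead of the robot, y to its left, z up, the work surface at z = 0. Lengths are in m, angles in rad, forces in N, time in s.
With the tool pointing down it reaches from about 0.35 to 0.775 m from the base axis. Payload 5.5 kg.
Tool frame: the origin (TCP) lies at the very end of the fingers, on their centre line; the grasp point (between the pads) lies env.hold_point_z behind it (env.hold_point_z is the distance from the TCP to the grasp point, in m); z points along the fingers, y is the line along which they close (so a half turn about z gives the same grasp; the last joint's range is limited). The gripper opens to 85 mm and grips with 20 to 120 N. Pads are 22 mm wide; open, the fingers measure 114 mm over their backs; the gripper's body (76 mm by 85 mm) begins 54 mm behind the grasp point. The pads swing forward as they close: fully open they stand 13 mm farther back than shut.
Start: joints at [-1.444, 0.313, 0.046, 1.304, 0, 1.431], TCP at [0.152, -0.555, 0.192] pointing down, gripper open.
Joint ranges: [-2.76, 2.76], [-0.86, 1.69], [-1.03, 1.26], [-2.2, 2.34], [-1.47, 1.5], [-3.14, 3.14]. Speed limits (rad/s): [2.57, 2.57, 3.14, 3.14, 3.14, 3.14].

## Interface

Orientations are given as a unit quaternion [w, x, y, z].
In Python, from workcell import env gives the robot as it stands.
- The arm moves only by the tool carry_out, never from a script. Its argument "steps" is a list of rows, each a list of 3 entries, a list of its own where there are three numbers: the turn, a rotation vector about the tool's x, y, z in degrees, then the shift along the tool's x, y, z in cm, then the closure in counts, from 0 (fully open) to 255 (shut). A call has exactly 8 rows; each row is the pose to reach, as a shift and turn from the pose commanded when the call began, along the tool's axes at that moment; what a row does not reach only later rows make up. A row lasts 1/8 s, in which the tool goes at most 62.5 mm and 10.7 degrees, less where a joint would pass 70% of its speed; a pose out of reach is approached as far as the arm can. A call with a gripper value outside its range is refused whole. The fingers move at their own pace and stop on an object; "force" is the grip in N (left out, the last holds). Time passes only in rows, so rows that repeat a pose let the fingers close, or fill a call up. It gives the time, the measured TCP pose, the force, the opening and the grip force at its end, in the units of the state.
- env.get_state(): the state, without advancing time (a new reading comes with each control period).
- env.read_camera(name): name is "scene" or "side" or "wrist"; returns (picture, depth): 384x512x3 uint8, red, green, blue; 384x512 float32, m along the optical axis (not along the pixel's ray), 0 where there is no reading.
- env.get_calibration(name): a dict with "fx", "fy", "cx", "cy" (pixels), "origin" and "orientation" of the camera in the world. Camera axes: x right, y up, looking along -z (the intrinsics and any distortion apply to the point x, -y, -z); pixel columns grow to the right and rows downward; lengths in m; the calibration is good to about 2 mm. The wrist camera is an equidistant fisheye: a pixel r from the principal point sees the ray r / f radians off the axis. A picture is of the moment at which its call begins: read the wrist's pose just before it. get_calibration takes no time and is no camera call; for the wrist camera it gives the pose at the moment of the call.
- env.hand_in(): hands the job in; it is judged then, once.
The state is a dict: "clock": time; "joint_pos": joint angles; "qvel": joint speeds; "tau": joint torques, N m; "tcp_pos": TCP position; "orientation": TCP orientation; "wrist_force": force on the tool from outside, world axes, zero at the start; "ft_torque": the same for the moment, N m; "finger_gap": finger opening in m; "grip_force": force on a finger pad.
Only numpy, scipy, OpenCV 4.12 (cv2) and the standard library are available. Lean on these libraries where they do the work, as an engineer would, in place of code of your own. Each camera call takes 0.05 s, during which the arm holds its last target. There are 200 camera calls.

## Task

I have just glued a cleat across the two-plank panel and want to check that it is square. Take the wire reel that stands beside the cleat off the panel and stand it upright in the wooden tray; then lay the try square in the reel's place, its blade flat on the panel and flush along that side of the cleat, its stock flush along the panel's long edge nearest the robot, and let go of it. Leave everything else standing where it is.

Things in the scene. Friction and masses are not known exactly. Their poses are not given: they have to be found in the camera images.
- panel: Two-plank wooden panel held fast to the bench on a dark non-slip mat (190 x 370 x 2). The wood is 160 (x) by 340 (y), its top 20 above the bench. Origin: centre of its underside, at bench height. x points away from the robot, y to the left along the planks; the long edge nearest the robot is the face x = -80.
- cleat: Pale wooden batten glued across the panel, fixed, 110 (x) by 30 (y) by 15 high. Origin: centre of its underside, on the panel's top; axes parallel to the panel's. Its long sides are y = +15 and y = -15; its ends lie 25 inside the panel's long edges. The reel stands beside one side, the jar beside the other.
- reel: Loose reel of dark iron wire to be moved: upright, 58 tall, two black flanges of diameter 54 (5 thick), wire diameter 47 between them, about 0.3 kg. Stands on the panel beside the cleat. Origin: centre of its underside, z up.
- tray: Shallow open wooden tray, fixed: outside 170 (x) by 130 (y), 30 high, walls 6, inner floor 6 above the bench. Origin: centre of its underside. A second reel with copper wire stands in its +x half; the -x half is free (centre of the free place x = -35).
- square: L-shaped try square, 0.17 kg: steel blade 150 x 45 x 2, dark wooden stock 115 x 30 x 22 with brass inner face; the stock stands 10 proud of the blade above and below. Origin: mid blade thickness, on the blade's centre line, in the plane of the inner face. Blade: x 0 to 150, y -22.5 to 22.5, z -1 to 1. Stock: x -30 to 0, y -22.5 to 92.5, z -11 to 11.
- square_heel (a point): End of the stock's inner face at the blade: (0, -22.5, 0) on the square. The square starts with its stock on the bench and the blade tip sagging on to the bench (4 degrees nose down), its centre of mass being some 40 out along the blade; laid on the panel it stays by its own weight.
- square_toe (a point): Other end of the stock's inner face: (0, 92.5, 0) on the square. The stock can be gripped from above across its 30 mm width, at y = 0, by the 10 mm that stands above the blade.
- square_outer_near (a point): on the blade's outer long edge (the one in line with the stock's end), 30 from the stock (30, -22.5, 0)
- square_outer_far (a point): on the blade's outer long edge, 130 from the stock (130, -22.5, 0)
- square_inner_near (a point): on the blade's inner long edge (on the side where the stock extends), 30 from the stock (30, 22.5, 0)
- square_inner_far (a point): on the blade's inner long edge, 130 from the stock (130, 22.5, 0)
- jar: Small amber glass jar with a steel lid, diameter 50, 70 tall, standing on the panel at the other side of the cleat from the reel; stays there. Origin: centre of its underside.
- spare_reel: Second reel, copper wire, same size as the reel, standing in the tray's +x half; stays there. Origin: centre of its underside.
- secateurs: Black-handled pruning shears lying flat, 200 long, 70 wide, 18 high, blades to +x; origin at the pivot, at bench height. Bystander.
- vase: Small glass vase of dried stems, diameter 72, 165 tall with the stems (90 glass). Origin: centre of its underside. Bystander.
- screwdriver: Wooden-handled screwdriver lying on the bench, 160 long. Bystander.
- offcut: Loose wooden offcut, 55 x 30 x 15, lying flat. Bystander.
Things that resemble listed ones, but are neither listed nor needed, are in the scene too. What is shaped like the jar but yellow is not meant.

How it is judged:
By the outcome, as a careful person would: the job done as asked, in the order asked, and still so for the second after the job is handed in, with the robot touching nothing.
It also fails if it takes over 61 s, if anything falls off the work surface, if the arm or the gripper's body presses on something with over 40 N, if the wrist force passes 120 N, or if a joint passes its speed limit or range.

## Working session

There is one attempt and no reset: what is moved stays moved. The work goes in short steps, Python scripts to look and compute and a tool call to move; the robot and the scene stay as the last step left them, time stands still between calls to the robot, and variables do not carry over. Pictures are saved under pics/ and viewed, at most 11 in all, crops included, and the job is handed in when it is done.

Besides the shell and the picture viewer there is one more tool, called after "Call:" as a command line: name --argument value ..., lists and objects as JSON in quotes. carry_out: Moves the arm, as the interface text tells. Its arguments: {"type":"object","properties":{"steps":{"type":"array","items":{"type":"array"}},"force":{"type":"number"}},"required":["steps"]}

```bash
ls; mkdir -p pics; cat > h.py <<'E'
import numpy as np, cv2
from workcell import env
from scipy.spatial.transform import Rotation as R
def rot(q): return R.from_quat([q[1],q[2],q[3],q[0]])
def cam(n):
    c=env.get_calibration(n); p,d=env.read_camera(n); return c,p,d
def cloud(c,d):
    v,u=np.mgrid[0:384,0:512]; X=(u-c['cx'])/c['fx']*d; Y=-(v-c['cy'])/c['fy']*d
    P=np.stack([X,Y,-d],-1); return rot(c['orientation']).apply(P.reshape(-1,3)).reshape(384,512,3)+np.array(c['origin'])
def ray(c,u,v,z):
    d=rot(c['orientation']).apply([(u-c['cx'])/c['fx'],-(v-c['cy'])/c['fy'],-1.]); o=np.array(c['origin'])
    return o+d*(z-o[2])/d[2]
E
python3 - <<'E'
from h import *
print(env.get_state(), env.hold_point_z)
for n in ['scene','side','wrist']:
    c,p,d=cam(n); print(n,c); np.savez('pics/%s0.npz'%n,p=p,d=d)
    if n!='wrist': cv2.imwrite('pics/%s0.png'%n,cv2.resize(p[:,:,::-1],(768,576)))
    else: cv2.imwrite('pics/%s0.png'%n,p[:,:,::-1])
E
```

```text
pics
{'clock': 0.0, 'joint_pos': array([-1.44362631e+00,  3.13997160e-01,  4.49653866e-02,  1.30359528e+00,
        6.98226701e-06,  1.43119492e+00]), 'qvel': array([ 0.0010249 , -0.00076287,  0.0011282 ,  0.00106971,  0.00030662,
        0.00141496]), 'tau': array([-6.46051449e-04, -4.80630004e+01,  2.98533815e+01,  1.95789366e-02,
       -2.42276565e-04, -4.11054401e-06]), 'tcp_pos': array([ 0.15149775, -0.55407532,  0.19120522]), 'orientation': array([-9.15322585e-04,  9.91116893e-01,  1.32990476e-01,  9.18064034e-06]), 'wrist_force': array([ 0.17325089,  0.49364259, -0.37082528]), 'ft_torque': array([ 0.0612438 , -0.02015678,  0.01465083]), 'grip_force': 0.0, 'finger_gap': 0.08522710550315356} 0.0187
scene {'fx': 358.8269498339745, 'fy': 358.8269498339745, 'cx': 260.41423780336874, 'cy': 195.69596319091545, 'origin': array([ 1.1227509 , -0.04676626,  0.80364591]), 'orientation': array([0.72243041, 0.24621059, 0.21443583, 0.60950137])}
side {'fx': 488.7714714693119, 'fy': 488.7714714693119, 'cx': 252.27552930858673, 'cy': 190.6561004802047, 'origin': array([-0.15622005,  0.8206515 ,  0.78224648]), 'orientation': array([-0.2955547 , -0.16571992,  0.43504994,  0.83421573])}
wrist {'fx': 297.3186396354542, 'fy': 297.3186396354542, 'cx': 255.77121045946888, 'cy': 188.2386835841142, 'origin': array([ 0.23363938, -0.53083151,  0.37400873]), 'orientation': array([ 0.78372515, -0.13153266,  0.1014604 , -0.59848127])}
```

View pics/scene0.png

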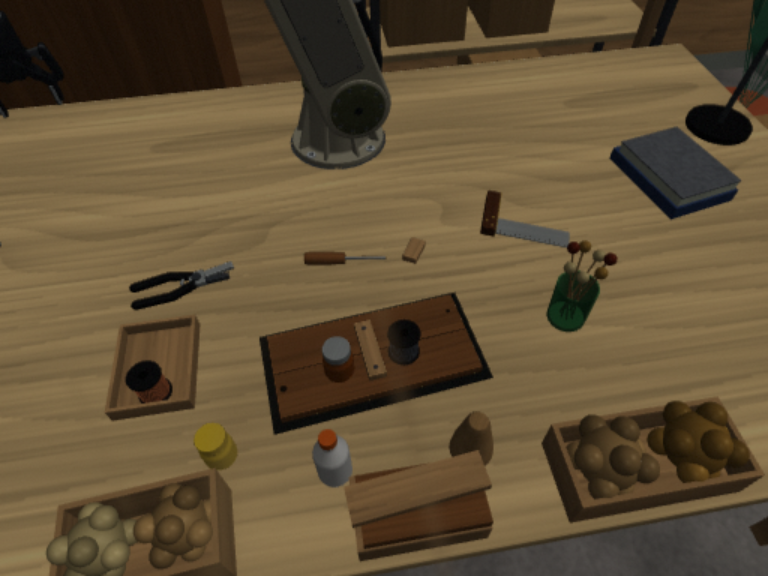

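View pics/side0.png

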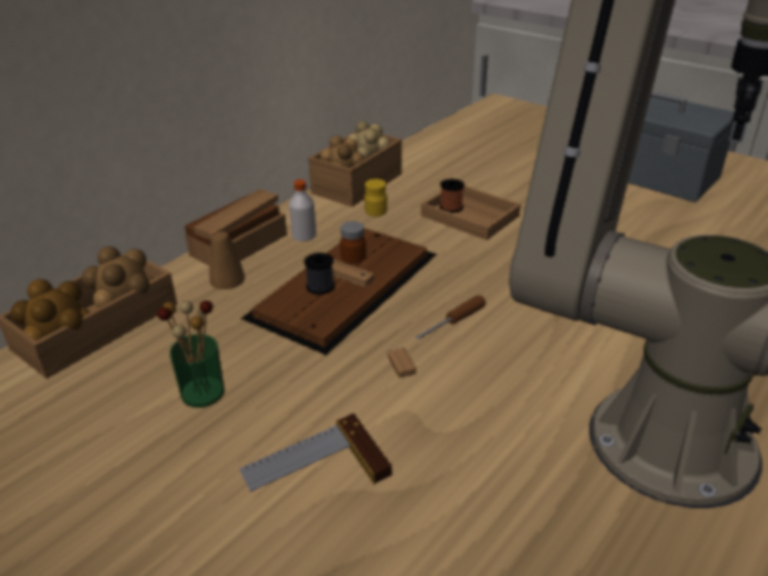

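The scene picture shows the panel with its cleat at (370,348), the iron reel at (404,340) on its +y side, and the jar at (337,355). The tray is at (155,367) with the copper reel in its +x half, and the square is at (490,212)–(568,238), blade toward +y. The side view agrees. Next I'll measure these from depth.

```bash
cat > m.py <<'E'
from h import *
for n in ['scene','side']:
    c=env.get_calibration(n); z=np.load('pics/%s0.npz'%n); p=z['p'];d=z['d']; P=cloud(c,d); Z=P[...,2]
    b=(abs(Z)<.01)&(d>0)&(P[...,0]>.2)&(P[...,0]<.8)&(abs(P[...,1])<.5)
    print(n,'bench z',np.median(Z[b]), Z[b].std())
    pn=((Z>.013)&(Z<.027)&(d>0)).astype(np.uint8)
    for nm,lo,hi in [('14-27',.014,.027),('29-42',.029,.042),('50-64',.05,.064),('70-95',.07,.095),('5-25',.006,.028)]:
        m=((Z>lo)&(Z<hi)&(d>0)&(P[...,0]>.15)&(P[...,0]<.8)&(abs(P[...,1])<.55)).astype(np.uint8)
        k,l,s,ce=cv2.connectedComponentsWithStats(m)
        for i in range(1,k):
            if s[i,4]<30: continue
            q=P[l==i]; r=cv2.minAreaRect((q[:,:2]*1000).astype(np.float32))
            print(nm,'px',ce[i].round(),s[i,4],'rect',np.round(r[0],1),np.round(r[1],1),round(r[2],1),'z',np.median(q[:,2]).round(4),'col',p[l==i].mean(0).round())
E
python3 m.py
```

```text
scene bench z 0.001149774383458868 0.0019350106763531237
14-27 px [327. 140.] 261 rect [332.5 293.6] [ 33.8 114.9] 68.0 z 0.0238 col [44. 26. 14.]
14-27 px [275. 165.] 124 rect [405.1 111.8] [29.7 55.1] 59.8 z 0.0159 col [106.  80.  51.]
14-27 px [219. 171.] 194 rect [406.2 -47.5] [114.3  19.9] 81.3 z 0.0222 col [66. 44. 26.]
14-27 px [113. 190.] 449 rect [ 416.4 -361.4] [ 70.4 146.9] 18.8 z 0.0175 col [26. 25. 22.]
14-27 px [246. 238.] 5738 rect [631.6  -4.7] [163.5 340.4] 6.1 z 0.0209 col [66. 41. 21.]
14-27 px [375. 214.] 74 rect [626.4 343.5] [65.9 26.7] 60.4 z 0.0197 col [19. 46. 24.]
14-27 px [ 92. 231.] 264 rect [ 563.  -408.4] [ 93.1 190.9] 53.2 z 0.0208 col [58. 44. 27.]
14-27 px [111. 260.] 256 rect [ 625.1 -329.6] [103.1 212.7] 52.3 z 0.0205 col [56. 42. 26.]
14-27 px [106. 263.] 61 rect [ 654.2 -361.6] [21.3 47.5] 27.4 z 0.0214 col [63. 34. 20.]
14-27 px [150. 306.] 63 rect [ 779.5 -250.1] [19.6 47.9] 35.4 z 0.0204 col [83. 69. 27.]
29-42 px [377. 211.] 78 rect [624.8 341.9] [67.6 27.3] 55.4 z 0.0345 col [19. 44. 23.]
29-42 px [100. 244.] 512 rect [ 593.7 -370. ] [172.8 1
[... 4802 characters left out ...]
 [312. 148.] 390 rect [ 562.8 -332.3] [210.3 107.1] 36.7 z 0.0171 col [80. 59. 39.]
5-25 px [207. 156.] 42 rect [793.3 -82.1] [19.5 42.5] 37.2 z 0.0164 col [84. 76. 69.]
5-25 px [226. 193.] 3553 rect [635.  -13.7] [194.8 382.3] 6.0 z 0.0225 col [71. 43. 24.]
5-25 px [156. 186.] 98 rect [791.9 116.3] [56.6 16. ] 89.7 z 0.0168 col [64. 48. 30.]
5-25 px [306. 209.] 284 rect [404.7 -30.3] [160.4  25.4] 78.0 z 0.0203 col [77. 56. 39.]
5-25 px [268. 241.] 242 rect [409.7 105.4] [30.6 70.8] 57.2 z 0.0169 col [114.  85.  57.]
5-25 px [135. 265.] 213 rect [590.4 362.7] [67.5 31.6] 56.1 z 0.0168 col [33. 56. 33.]
5-25 px [219. 301.] 1731 rect [370.3 345.1] [174.9 138.9] 62.6 z 0.0128 col [80. 70. 64.]
```

View pics/wrist0.png

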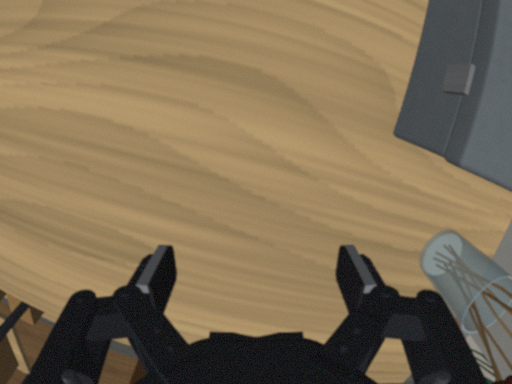

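The third picture (wrist) shows only the fingers, bare bench, and the blue box to the upper right, nothing that matters here. The depth sizes match the given ones: panel 163×340, cleat 111×30, tray 173×131, square stock about 34×115. I'll move above the reel and look again with the wrist camera.

```bash
cat >> h.py <<'E'
def go(xyz,yaw,nose=0):
    """delta from the measured pose; yaw of tool x (deg); nose: tilt so that tool y dips by this many degrees"""
    s=env.get_state(); R0=rot(s['orientation'])
    yx=np.radians(yaw); X=[np.cos(yx),np.sin(yx),0]; Y=[np.sin(yx),-np.cos(yx),0]
    R1=R.from_matrix(np.array([X,Y,[0,0,-1]]).T)*R.from_rotvec([np.radians(nose),0,0])
    print('t',s['clock'],'turn',(R0.inv()*R1).as_rotvec(degrees=True).round(2),'cm',(R0.inv().apply(np.array(xyz)-s['tcp_pos'])*100).round(2),'F',s['wrist_force'].round(1),'gap',s['finger_gap'].round(4))
E
python3 -c "
from h import *
go([.635,.046,.19],96.1)"
```

```text
Traceback (most recent call last):
  File "h.py", line 18, in go
    print('t',s['clock'],'turn',(R0.inv()*R1).as_rotvec(degrees=True).round(2),'cm',(R0.inv().apply(np.array(xyz)-s['tcp_pos'])*100).round(2),'F',s['wrist_force'].round(1),'gap',s['finger_gap'].round(4))
                                                                                                                                                                                  ^^^^^^^^^^^^^^^^^^^^^
AttributeError: 'float' object has no attribute 'round'
```

```bash
sed -i "s/s\['finger_gap'\].round(4)/round(s['finger_gap'],4)/" h.py
python3 -c "
from h import *
go([.635,.046,.19],96.1)"
```

```text
t 0.15 turn [-6.000e-02 -7.000e-02 -8.082e+01] cm [ 62.46 -45.15   0.22] F [-0.1  0.2 -0.8] gap 0.0856
```

Call:
carry_out --steps '[[[0,0,-8],[4.5,-3.2,0],0],[[0,0,-16],[9,-6.4,0],0],[[0,0,-24],[13.5,-9.7,0],0],[[0,0,-32],[18,-13,0],0],[[0,0,-40],[22.5,-16.2,0],0],[[0,0,-48],[27,-19.5,0],0],[[0,0,-56],[31.5,-22.7,0],0],[[0,0,-62],[35,-25.3,0],0]]'

```text
clock: 1.15
tcp_pos: [0.4234, -0.2165, 0.192]
orientation: [-0.0, 0.78, 0.626, -0.0]
wrist_force: [-0.2, -0.4, 0.2]
finger_gap: 0.0856
grip_force: 0.0
```

```bash
python3 -c "
from h import *
print(env.get_state()['tcp_pos'])
go([.635,.046,.19],96.1)"
```

```text
[ 0.42339636 -0.21645849  0.19199554]
t 1.15 turn [ -0.    -0.   -18.54] cm [30.19 15.01  0.2 ] F [-0.2 -0.4  0.2] gap 0.0856
```

Call:
carry_out --steps '[[[0,0,-4],[5,2.5,0],0],[[0,0,-8],[10,5,0],0],[[0,0,-12],[15,7.5,0],0],[[0,0,-15],[20,10,0],0],[[0,0,-18.5],[25,12.5,0],0],[[0,0,-18.5],[29,14.5,0],0],[[0,0,-18.5],[30.2,15,0],0],[[0,0,-18.5],[30.2,15,0],0]]'

```text
clock: 2.15
tcp_pos: [0.635, 0.0437, 0.1913]
orientation: [-0.0, 0.67, 0.742, -0.001]
wrist_force: [-0.3, -0.8, -0.7]
finger_gap: 0.0854
grip_force: 0.0
```

```bash
cat >> h.py <<'E'
def wcloud(c,d):
    v,u=np.mgrid[0:384,0:512]; a=(u-c['cx'])/c['fx']; b=(v-c['cy'])/c['fy']; r=np.hypot(a,b)+1e-9
    t=np.tan(np.minimum(r,1.45))/r; P=np.stack([a*t*d,-b*t*d,-d],-1)
    return rot(c['orientation']).apply(P.reshape(-1,3)).reshape(384,512,3)+np.array(c['origin'])
def comps(P,d,p,lo,hi,box,mn=60):
    Z=P[...,2]; m=((Z>lo)&(Z<hi)&(d>0)&(P[...,0]>box[0])&(P[...,0]<box[1])&(P[...,1]>box[2])&(P[...,1]<box[3])).astype(np.uint8)
    k,l,s,ce=cv2.connectedComponentsWithStats(m)
    for i in range(1,k):
        if s[i,4]<mn: continue
        q=P[l==i]; r=cv2.minAreaRect((q[:,:2]*1000).astype(np.float32)); e=cv2.minEnclosingCircle((q[:,:2]*1000).astype(np.float32))
        print(lo,hi,'px',ce[i].round(),s[i,4],'rect',np.round(r[0],1),np.round(r[1],1),round(r[2],2),'circ',np.round(e[0],1),round(e[1],1),'z',np.median(q[:,2]).round(4),'col',p[l==i].mean(0).round())
E
python3 - <<'E'
from h import *
print(env.get_state()['tcp_pos'])
c,p,d=cam('wrist'); np.savez('pics/w1.npz',p=p,d=d); cv2.imwrite('pics/w1.png',p[:,:,::-1]); P=wcloud(c,d)
b=(.4,.8,-.3,.3)
for lo,hi in [(.014,.027),(.029,.042),(.07,.084),(.084,.1)]: comps(P,d,p,lo,hi,b)
E
```

```text
[0.63503894 0.04368464 0.19133812]
0.014 0.027 px [247. 165.] 23281 rect [632.1  -4.6] [161.1 340.4] 6.08 circ [632.3  -4.2] 186.7 z 0.0209 col [143.  96.  53.]
0.014 0.027 px [94. 99.] 450 rect [410.3 108.2] [30.8 41.4] 59.14 circ [409.9 108.6] 24.9 z 0.0159 col [196. 153. 104.]
0.014 0.027 px [386. 114.] 208 rect [793.6 121.7] [12.7 49.7] 0.07 circ [799.  121.7] 24.8 z 0.021 col [104.  82.  54.]
0.014 0.027 px [ 93. 201.] 660 rect [408.8 -27.2] [159.1  17. ] 86.9 circ [410.5 -27.4] 79.8 z 0.0204 col [136. 105.  76.]
0.014 0.027 px [314. 331.] 125 rect [ 767.6 -240.9] [16.1 44.8] 86.68 circ [ 767.2 -248. ] 22.4 z 0.0206 col [165. 140.  13.]
0.029 0.042 px [392. 116.] 225 rect [794.6 121.6] [43.7 10.1] 89.92 circ [798.5 121.6] 21.9 z 0.035 col [103.  81.  54.]
0.029 0.042 px [261. 142.] 64 rect [639.3  66.2] [41.1 11.5] 8.98 circ [640.2  60.6] 20.5 z 0.0344 col [63. 65. 71.]
0.029 0.042 px [249. 203.] 2089 rect [632.4  -9. ] [109.5  30.9] 5.96 circ [632.7  -7.9] 56.0 z 0.036 col [188. 147. 100.]
0.029 0.042 px [266. 231.] 155 rect [658.5 -47.3] [48.3 18.7] 6.1 circ [659.5 -56.6] 24.2 z 0.0359 col [111.  64.  17.]
0.029 0.042 px [317. 337.] 111 rect [ 765.2 -237.6] [39.3 10.8] 2.5 circ [ 765.4 -242.9] 19.7 z 0.0354 col [174. 146.  10.]
0.07 0.084 px [263. 169.] 2048 rect [642.2  48.2] [53.2 52.9] 16.49 circ [642.3  47.9] 27.0 z 0.079 col [40. 38. 39.]
0.07 0.084 px [267. 249.] 159 rect [658.4 -48.7] [43.3 15.4] 6.95 circ [659.3 -56.3] 21.6 z 0.079 col [116. 103.  96.]
0.084 0.1 px [268. 266.] 1058 rect [659.6 -62.8] [43.6 43.9] 89.67 circ [660.  -62.5] 22.9 z 0.0908 col [155. 155. 157.]
```

View pics/w1.png

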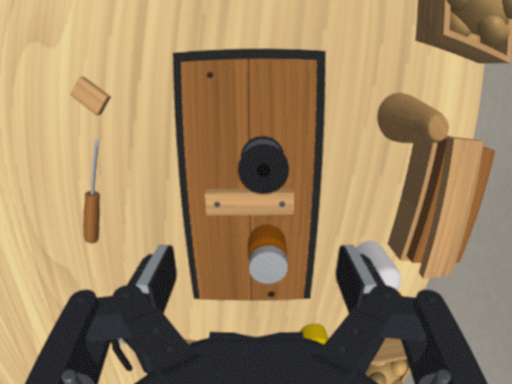

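The wrist picture shows the reel flange at (263,169), cleat at (249,203), jar lid at (268,266), and a clear panel. The result is panel (632,-5), yaw 6.05°, cleat (632.4,-9), and reel (642,48), agreeing with the scene camera.

```bash
python3 -c "
from h import *
print(env.get_state()['tcp_pos'])
go([.6423,.048,.031],96.1)"
```

```text
[0.63463319 0.04284118 0.19162324]
t 2.2 turn [-0.08  0.02 -0.31] cm [ 0.44  0.84 16.06] F [-0.2 -0.3  1.1] gap 0.0855
```

Call:
carry_out --steps '[[[0,0,-0.3],[0.4,0.8,3],0],[[0,0,-0.3],[0.4,0.8,6],0],[[0,0,-0.3],[0.4,0.8,9],0],[[0,0,-0.3],[0.4,0.8,11],0],[[0,0,-0.3],[0.4,0.8,13],0],[[0,0,-0.3],[0.4,0.8,14.5],0],[[0,0,-0.3],[0.4,0.8,16],0],[[0,0,-0.3],[0.4,0.8,16],0]]'

```text
clock: 3.2
tcp_pos: [0.6417, 0.0476, 0.0309]
orientation: [-0.001, 0.669, 0.743, -0.001]
wrist_force: [-0.1, 0.1, 0.0]
finger_gap: 0.0857
grip_force: 0.0
```

Call:
carry_out --steps '[[[0,0,0],[0,0,0],60],[[0,0,0],[0,0,0],100],[[0,0,0],[0,0,0],140],[[0,0,0],[0,0,0],180],[[0,0,0],[0,0,0],200],[[0,0,0],[0,0,0],200],[[0,0,0],[0,0,0],200],[[0,0,0],[0,0,0],200]]' --force 45

```text
clock: 4.2
tcp_pos: [0.6434, 0.048, 0.0336]
orientation: [0.001, 0.669, 0.744, 0.0]
wrist_force: [-2.1, -0.1, 5.2]
finger_gap: 0.0508
grip_force: 45.8
```

```bash
python3 - <<'E'
from h import *
go([.6423,.048,.031],96.1)
c,p,d=cam('scene'); P=cloud(c,d); cv2.imwrite('pics/s2.png',cv2.resize(p[190:270,200:330,::-1],None,fx=5,fy=5)); comps(P,d,p,.07,.084,(.6,.69,.0,.1),30)
E
```

```text
t 4.2 turn [ 0.09  0.03 -0.  ] cm [ 0.01 -0.11  0.26] F [-2.1 -0.1  5.2] gap 0.0508
0.07 0.084 px [264. 223.] 137 rect [643.1  34. ] [21.8 49.4] 80.68 circ [643.8  37.6] 25.0 z 0.0796 col [23. 19. 14.]
```

View pics/s2.png

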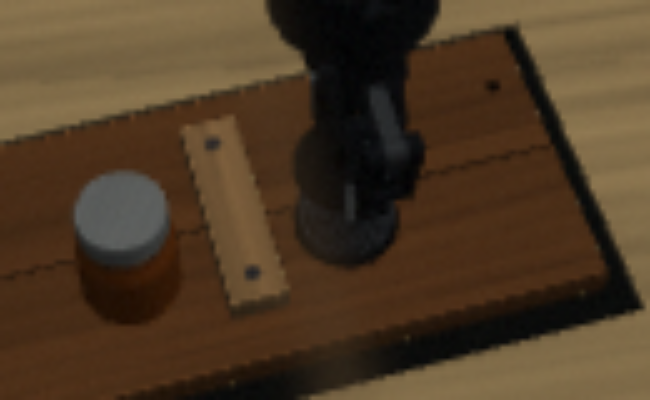

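The crop shows the fingers closed on the reel at (345,200), still upright, with the cleat and jar undisturbed. I'll lift gently and check the grip.

Call:
carry_out --steps '[[[0,0,0],[0,0,-0.5],200],[[0,0,0],[0,0,-1],200],[[0,0,0],[0,0,-2],200],[[0,0,0],[0,0,-3.5],200],[[0,0,0],[0,0,-5.5],200],[[0,0,0],[0,0,-7.5],200],[[0,0,0],[0,0,-9],200],[[0,0,0],[0,0,-9],200]]'

```text
clock: 5.25
tcp_pos: [0.6441, 0.0479, 0.1241]
orientation: [0.001, 0.669, 0.744, 0.001]
wrist_force: [-0.7, 0.1, -2.4]
finger_gap: 0.0504
grip_force: 47.1
```

```bash
python3 - <<'E'
from h import *
go([.559,-.370,.13],180)
s=env.get_state(); print(s['tcp_pos'],s['grip_force'])
c,p,d=cam('scene'); P=cloud(c,d); cv2.imwrite('pics/s3.png',cv2.resize(p[140:270,200:330,::-1],None,fx=4,fy=4))
E
```

```text
t 5.25 turn [  0.13   0.17 -83.91] cm [-40.66 -12.89  -0.61] F [-0.7  0.1 -2.4] gap 0.0504
[0.64410603 0.04794479 0.12405996] 47.119388580322266
```

View pics/s3.png

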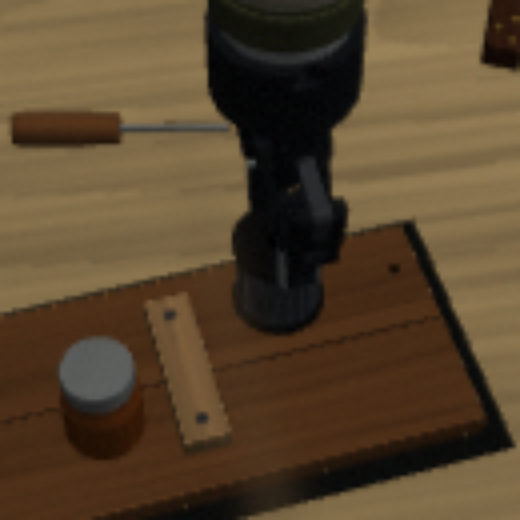

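The reel is held upright and clear of the panel. Next, above the tray.

Call:
carry_out --steps '[[[0,0,-5],[-2,-0.6,-2],200],[[0,0,-14],[-7,-2.2,-3],200],[[0,0,-24],[-13,-4.1,-3],200],[[0,0,-34],[-19,-6,-3],200],[[0,0,-44],[-25,-7.9,-3],200],[[0,0,-54],[-30,-9.5,-3],200],[[0,0,-63],[-35,-11.1,-3],200],[[0,0,-70],[-39,-12.4,-2],200]]'

```text
clock: 6.3
tcp_pos: [0.5602, -0.3552, 0.1415]
orientation: [0.0, 0.12, 0.993, -0.0]
wrist_force: [-0.2, 0.4, -2.5]
finger_gap: 0.0505
grip_force: 47.4
```

```bash
python3 - <<'E'
from h import *
c,p,d=cam('scene'); P=cloud(c,d); comps(P,d,p,.024,.042,(.45,.75,-.5,-.25),100)
comps(P,d,p,.055,.07,(.61,.7,-.5,-.25),40)
go([.559,-.370,.0215],180)
print(env.get_state()['tcp_pos'])
E
```

```text
0.024 0.042 px [101. 244.] 762 rect [ 594.1 -370.4] [131.9 173.3] 89.93 circ [ 593.7 -370.3] 105.9 z 0.0301 col [91. 69. 43.]
0.055 0.07 px [ 95. 250.] 383 rect [ 642.  -368.2] [54.4 52.3] 42.73 circ [ 642.5 -368.2] 27.8 z 0.0648 col [11. 10.  9.]
t 6.35 turn [ -0.15  -0.15 -13.78] cm [-0.35 -0.9  11.76] F [ 0.3 -5.4 -3.3] gap 0.0506
[ 0.55805788 -0.36017508  0.13905904]
```

Call:
carry_out --steps '[[[0,0,-7],[-0.3,-0.9,0],200],[[0,0,-13.8],[-0.3,-0.9,1],200],[[0,0,-13.8],[-0.3,-0.9,3.5],200],[[0,0,-13.8],[-0.3,-0.9,6],200],[[0,0,-13.8],[-0.3,-0.9,8],200],[[0,0,-13.8],[-0.3,-0.9,9.5],200],[[0,0,-13.8],[-0.3,-0.9,10.5],200],[[0,0,-13.8],[-0.3,-0.9,10.5],200]]'

```text
clock: 7.35
tcp_pos: [0.5612, -0.362, 0.0362]
orientation: [-0.001, 0.001, 1.0, 0.0]
wrist_force: [0.3, 0.8, -1.9]
finger_gap: 0.0506
grip_force: 47.4
```

```bash
python3 - <<'E'
from h import *
go([.559,-.370,.0205],180)
print(env.get_state()['tcp_pos'])
E
```

```text
t 7.35 turn [ 0.05 -0.07 -0.12] cm [ 0.21 -0.8   1.57] F [ 0.3  0.8 -1.9] gap 0.0506
[ 0.56117449 -0.36197657  0.03620148]
```

Call:
carry_out --steps '[[[0,0,0],[0.2,-0.4,0],200],[[0,0,0],[0.2,-0.8,0],200],[[0,0,0],[0.2,-0.8,0.5],200],[[0,0,0],[0.2,-0.8,0.9],200],[[0,0,0],[0.2,-0.8,1.2],200],[[0,0,0],[0.2,-0.8,1.4],200],[[0,0,0],[0.2,-0.8,1.5],200],[[0,0,0],[0.2,-0.8,1.5],200]]'

```text
clock: 8.35
tcp_pos: [0.5597, -0.3704, 0.0221]
orientation: [-0.0, 0.001, 1.0, -0.0]
wrist_force: [0.7, 0.2, -1.3]
finger_gap: 0.0505
grip_force: 47.4
```

Call:
carry_out --steps '[[[0,0,0],[0,0,0.05],200],[[0,0,0],[0,0,0.1],200],[[0,0,0],[0,0,0.15],200],[[0,0,0],[0,0,0.2],200],[[0,0,0],[0,0,0.2],200],[[0,0,0],[0,0,0.25],200],[[0,0,0],[0,0,0.25],200],[[0,0,0],[0,0,0.25],200]]'

```text
clock: 9.35
tcp_pos: [0.5598, -0.3705, 0.0199]
orientation: [0.0, 0.001, 1.0, -0.0]
wrist_force: [-0.6, -0.1, 0.8]
finger_gap: 0.05
grip_force: 47.9
```

Contact (force up by about 2.5 N). Release to part-open and back away.

Call:
carry_out --steps '[[[0,0,0],[0,0,0],90],[[0,0,0],[0,0,0],70],[[0,0,0],[0,0,0],50],[[0,0,0],[0,0,0],50],[[0,0,0],[0,0,0],50],[[0,0,0],[0,0,-1.5],50],[[0,0,0],[0,0,-4.5],50],[[0,0,0],[0,0,-8],50]]'

```text
clock: 10.35
tcp_pos: [0.5594, -0.3702, 0.101]
orientation: [-0.0, 0.001, 1.0, 0.0]
wrist_force: [-0.5, -0.2, 0.4]
finger_gap: 0.0688
grip_force: 0.0
```

```bash
python3 - <<'E'
from h import *
c,p,d=cam('scene'); P=cloud(c,d); comps(P,d,p,.055,.07,(.5,.7,-.5,-.25),40)
print(env.get_state()['tcp_pos'])
go([.45,.10,.20],158)
E
```

```text
0.055 0.07 px [ 98. 222.] 326 rect [ 562.1 -370.4] [53.3 52.1] 24.34 circ [ 561.1 -369.6] 27.8 z 0.0648 col [10.  9.  9.]
0.055 0.07 px [ 95. 250.] 384 rect [ 642.3 -367.9] [52.8 52.4] 34.43 circ [ 641.9 -368. ] 27.6 z 0.0648 col [10.  9.  9.]
[ 0.56180084 -0.37219108  0.10720979]
t 10.4 turn [-0.23  0.41 21.89] cm [11.21 47.15 -9.6 ] F [ 1.5 -0.9  4. ] gap 0.0686
```

The reel stands in the tray with its top level at the copper reel's height. On to the square.

Call:
carry_out --steps '[[[0,0,2],[0.5,1,-4],50],[[0,0,4],[2,6,-7],50],[[0,0,8],[3.5,12,-9],50],[[0,0,11],[5,18,-9],50],[[0,0,14],[6.5,24,-9],50],[[0,0,17],[8,30,-9],50],[[0,0,20],[9.5,36,-9],50],[[0,0,22],[11,41,-9],50]]'

```text
clock: 11.4
tcp_pos: [0.45, 0.0418, 0.1909]
orientation: [0.001, 0.192, 0.981, 0.0]
wrist_force: [0.4, 0.3, 0.1]
finger_gap: 0.0688
grip_force: 0.0
```

```bash
python3 -c "
from h import *
print(env.get_state()['tcp_pos'])
go([.40,.27,.19],158)"
```

```text
[0.4499897  0.04179017 0.1908904 ]
t 11.4 turn [ 0.05  0.13 -0.15] cm [13.24 19.25  0.08] F [0.4 0.3 0.1] gap 0.0688
```

Call:
carry_out --steps '[[[0,0,0],[2.5,3.5,0],100],[[0,0,0],[5.5,8,0],100],[[0,0,0],[8.5,12.5,0],100],[[0,0,0],[11.5,17,0],100],[[0,0,0],[13,19,0],100],[[0,0,0],[13,19,0],100],[[0,0,0],[13,19,0],100],[[0,0,0],[13,19,0],100]]'

```text
clock: 12.4
tcp_pos: [0.402, 0.2638, 0.1899]
orientation: [0.0, 0.193, 0.981, -0.0]
wrist_force: [0.1, -0.1, -0.2]
finger_gap: 0.0523
grip_force: 0.0
```

```bash
python3 - <<'E'
from h import *
print(env.get_state()['tcp_pos'])
c,p,d=cam('wrist'); np.savez('pics/w4.npz',p=p,d=d); cv2.imwrite('pics/w4.png',p[:,:,::-1]); P=wcloud(c,d)
b=(.25,.6,.15,.5)
for lo,hi in [(.018,.03),(.0035,.018),(.0035,.03)]: comps(P,d,p,lo,hi,b)
print('bench',np.median(P[...,2][(abs(P[...,2])<.004)&(d>0)]))
E
```

```text
[0.40197657 0.26380369 0.18985398]
0.018 0.03 px [254.  95.] 2511 rect [330.5 293. ] [ 31.1 114.9] 68.18 circ [330.5 293.3] 58.8 z 0.0237 col [88. 59. 36.]
0.018 0.03 px [358. 251.] 195 rect [583.6 350.7] [23.7 64.6] 8.28 circ [595.3 352.4] 32.3 z 0.0248 col [40. 86. 51.]
0.018 0.03 px [230. 289.] 233 rect [566.8 155.3] [66.4 12.6] 2.05 circ [566.7 157.8] 33.3 z 0.0207 col [111.  74.  40.]
0.0035 0.018 px [318. 124.] 3616 rect [397.  361.3] [145.1  45.9] 67.55 circ [395.7 360.6] 74.4 z 0.0085 col [129. 130. 132.]
0.0035 0.018 px [355. 247.] 231 rect [584.3 352.5] [24.7 65.3] 5.97 circ [596.2 353.8] 32.6 z 0.0108 col [49. 75. 47.]
0.0035 0.018 px [231. 281.] 181 rect [565.6 159.7] [67.4  7.7] 10.51 circ [565.8 158.6] 33.8 z 0.0104 col [79. 54. 32.]
0.0035 0.03 px [292. 112.] 6149 rect [358.9 359.3] [178.5 114.7] 66.58 circ [357.3 357.7] 102.7 z 0.0115 col [113. 101.  93.]
0.0035 0.03 px [356. 249.] 427 rect [584.3 352.2] [25.6 66.2] 5.3 circ [596.6 353.4] 33.1 z 0.0169 col [45. 80. 49.]
0.0035 0.03 px [230. 285.] 414 rect [566.2 155.2] [67.7 13.2] 2.77 circ [566.1 158. ] 33.9 z 0.0195 col [97. 66. 37.]
bench 0.000866237686410809
```

View pics/w4.png

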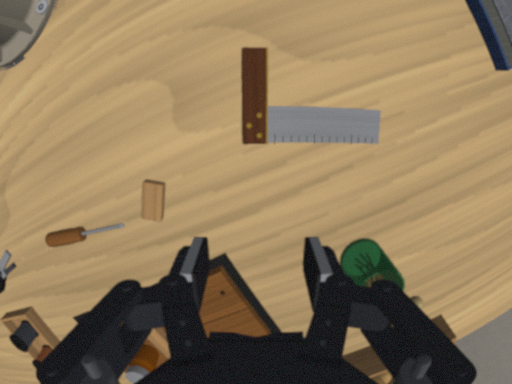

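The wrist picture shows the stock at (254,95) and the blade at (318,124). Stock measures 31×115 at (330.5,293) and blade 45.9 wide at yaw about 67.9°, as they must be. The grip point is (363,280).

```bash
python3 -c "
from h import *
go([.3627,.2793,.060],157.9,3.8)"
```

```text
t 12.45 turn [ 3.8   0.01 -0.12] cm [ 4.22 -0.05 12.97] F [-0.5 -0.1 -0.8] gap 0.0521
```

Call:
carry_out --steps '[[[1,0,0],[1,0,3],100],[[2,0,0],[2.5,0,6],100],[[3.8,0,0],[4.2,0,9],100],[[3.8,0,0],[4.2,0,11],100],[[3.8,0,0],[4.2,0,12.5],100],[[3.8,0,0],[4.2,0,13],100],[[3.8,0,0],[4.2,0,13],100],[[3.8,0,0],[4.2,0,13],100]]'

```text
clock: 13.45
tcp_pos: [0.3634, 0.2807, 0.0603]
orientation: [-0.006, 0.192, 0.981, -0.032]
wrist_force: [0.8, -0.4, -0.3]
finger_gap: 0.0516
grip_force: 0.0
```

```bash
python3 -c "
from h import *
go([.3627,.2793,.015],157.9,3.8)"
```

```text
t 13.45 turn [ 0.06  0.05 -0.04] cm [0.01 0.14 4.53] F [ 0.8 -0.4 -0.3] gap 0.0516
```

Call:
carry_out --steps '[[[0,0,0],[0,0.1,1.5],100],[[0,0,0],[0,0.1,2.5],100],[[0,0,0],[0,0.1,3.5],100],[[0,0,0],[0,0.1,4.2],100],[[0,0,0],[0,0.1,4.5],100],[[0,0,0],[0,0.1,4.5],100],[[0,0,0],[0,0.1,4.5],100],[[0,0,0],[0,0.1,4.5],100]]'

```text
clock: 14.45
tcp_pos: [0.3622, 0.2789, 0.0149]
orientation: [-0.006, 0.192, 0.981, -0.032]
wrist_force: [0.4, 0.6, 0.2]
finger_gap: 0.052
grip_force: 0.0
```

Call:
carry_out --steps '[[[0,0,0],[0,0,0],130],[[0,0,0],[0,0,0],150],[[0,0,0],[0,0,0],170],[[0,0,0],[0,0,0],190],[[0,0,0],[0,0,0],210],[[0,0,0],[0,0,0],220],[[0,0,0],[0,0,0],220],[[0,0,0],[0,0,0],220]]' --force 60

```text
clock: 15.45
tcp_pos: [0.3619, 0.2787, 0.0146]
orientation: [-0.006, 0.192, 0.981, -0.033]
wrist_force: [-0.7, 0.2, 0.2]
finger_gap: 0.0121
grip_force: 0.0
```

The fingers closed to 12 mm with no force, so they missed the stock. Look.

```bash
python3 - <<'E'
from h import *
c,p,d=cam('side'); P=cloud(c,d); comps(P,d,p,.014,.030,(.25,.6,.15,.5)); a=p[240:350,150:300,::-1]
c,p,d=cam('wrist'); P=wcloud(c,d);comps(P,d,p,.018,.030,(.25,.6,.15,.5));comps(P,d,p,.0035,.018,(.25,.6,.15,.5))
b=p[100:384,100:420,::-1]
cv2.imwrite('pics/m5.png',np.hstack([cv2.resize(a,(477,350)),cv2.resize(b,(323,350))][:2]))
E
```

```text
0.014 0.03 px [137. 263.] 140 rect [582.4 357.8] [61.9 21.4] 76.49 circ [592.5 355.4] 30.9 z 0.0221 col [31. 60. 35.]
0.014 0.03 px [241. 297.] 748 rect [333.4 297.9] [ 48.6 118.2] 67.82 circ [331.4 291.4] 60.6 z 0.0246 col [62. 41. 27.]
0.018 0.03 px [255. 158.] 8198 rect [330.3 292.8] [ 30.4 114.8] 67.56 circ [330.  293.8] 58.1 z 0.0238 col [88. 58. 35.]
0.0035 0.018 px [361. 215.] 9634 rect [396.5 359.9] [143.9  47.2] 67.92 circ [393.5 361.2] 74.7 z 0.0088 col [131. 132. 134.]
```

View pics/m5.png

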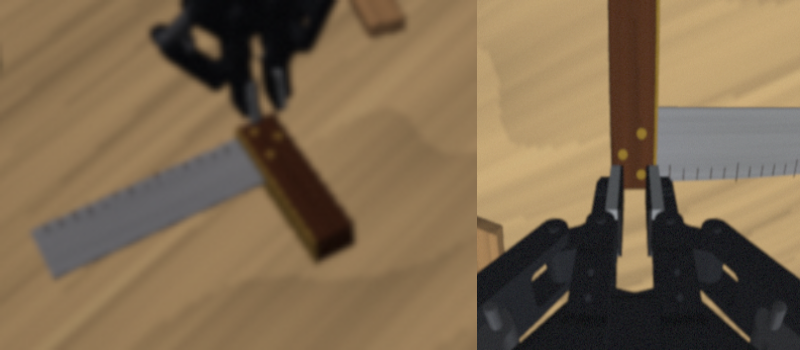

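```bash
python3 - <<'E'
from h import *
s=env.get_state(); print(s['tcp_pos'],s['finger_gap'])
c,p,d=cam('wrist'); P=wcloud(c,d)
for v in (230,238,246,254,262): print(v,[(u,(P[v,u]*1000).round().astype(int).tolist(),p[v,u].tolist()) for u in (232,239,277,284)])
Q=rot(s['orientation']).inv().apply(P.reshape(-1,3)-s['tcp_pos']).reshape(384,512,3)*1000
m=(abs(Q[...,0])<14)&(abs(Q[...,1])<30)&(d>0)&(P[...,2]>.027)&(P[...,2]<.08)
print('tool frame max z of fingers',np.percentile(Q[m],[1,50,99],axis=0).round(1))
E
```

```text
[0.36189485 0.27871594 0.01457921] 0.011418825912416688
230 [(232, [362, 264, 22], [152, 129, 90]), (239, [363, 269, 24], [80, 48, 30]), (277, [372, 292, 23], [142, 121, 77]), (284, [379, 294, 12], [131, 134, 142])]
238 [(232, [348, 276, 64], [123, 111, 97]), (239, [350, 279, 65], [77, 75, 80]), (277, [358, 297, 62], [77, 81, 81]), (284, [384, 292, 13], [130, 132, 136])]
246 [(232, [349, 277, 72], [77, 80, 81]), (239, [350, 280, 72], [73, 78, 80]), (277, [357, 297, 71], [76, 78, 82]), (284, [363, 299, 63], [25, 22, 27])]
254 [(232, [349, 278, 80], [76, 78, 81]), (239, [351, 281, 78], [70, 73, 76]), (277, [357, 297, 78], [77, 80, 81]), (284, [362, 299, 72], [36, 40, 40])]
262 [(232, [350, 279, 86], [76, 82, 83]), (239, [351, 282, 87], [60, 58, 63]), (277, [358, 297, 85], [78, 80, 83]), (284, [359, 300, 84], [49, 51, 58])]
tool frame max z of fingers [[ -7.8 -17.8 -66. ]
 [  7.9   7.2 -56.1]
 [ 11.7  20.3 -44.5]]
```

```bash
python3 - <<'E'
from h import *
s=env.get_state()
for n in ['side','scene']:
    c,p,d=cam(n); P=cloud(c,d)
    Q=rot(s['orientation']).inv().apply(P.reshape(-1,3)-s['tcp_pos']).reshape(384,512,3)*1000
    m=(abs(Q[...,0])<25)&(abs(Q[...,1])<60)&(d>0)&(P[...,2]>.028)&(P[...,2]<.15)
    q=Q[m]; o=q[np.argsort(-q[:,2])][:300]
    print(n,m.sum()); print(o[::15].round().astype(int).tolist())
E
```

```text
side 1052
[[4, -11, -13], [6, 10, -45], [-1, -8, -50], [11, -11, -52], [-1, 17, -55], [7, 9, -57], [5, 12, -60], [7, -8, -62], [8, 11, -65], [7, -15, -67], [8, -8, -69], [3, -8, -71], [5, -17, -73], [10, 8, -77], [9, -11, -79], [4, -9, -83], [9, -32, -85], [3, 22, -87], [10, 9, -88], [12, -33, -90]]
scene 544
[[-24, -14, -13], [-12, 13, -50], [-8, -16, -55], [-3, 7, -61], [-8, -18, -67], [-10, -16, -74], [9, 8, -78], [-10, -30, -85], [3, 9, -88], [4, 9, -91], [-14, 16, -93], [-11, 30, -94], [1, 34, -95], [-4, -27, -96], [-9, -9, -97], [5, -29, -100], [-11, -30, -102], [-15, -16, -105], [-12, -43, -107], [-18, -8, -109]]
```

All three cameras put the real fingertips about 44 mm behind the reported TCP, so the reel was held by its top flange only, though it stands correctly now. I'll open to about 40 mm and measure the true tip depth before redoing the grasp.

Call:
carry_out --steps '[[[0,0,0],[0,0,0],136],[[0,0,0],[0,0,0],136],[[0,0,0],[0,0,0],136],[[0,0,0],[0,0,0],136],[[0,0,0],[0,0,0],136],[[0,0,0],[0,0,0],136],[[0,0,0],[0,0,0],136],[[0,0,0],[0,0,0],136]]'

```text
clock: 16.7
tcp_pos: [0.3619, 0.2787, 0.0146]
orientation: [-0.006, 0.192, 0.981, -0.033]
wrist_force: [-0.3, 0.4, 0.3]
finger_gap: 0.0397
grip_force: 0.0
```

```bash
python3 - <<'E'
from h import *
s=env.get_state(); print(s['tcp_pos'],s['finger_gap'])
for n in ['wrist','side','scene']:
    c,p,d=cam(n); P=wcloud(c,d) if n=='wrist' else cloud(c,d)
    Q=rot(s['orientation']).inv().apply(P.reshape(-1,3)-s['tcp_pos']).reshape(384,512,3)*1000
    if n=='wrist': print('cam in tool',rot(s['orientation']).inv().apply(c['origin']-s['tcp_pos'])*1000)
    m=(abs(Q[...,0])<14)&(abs(Q[...,1])<45)&(d>0)&(P[...,2]>.032)&(P[...,2]<.1)
    for sg in (1,-1):
        q=Q[m&(Q[...,1]*sg>0)]; o=q[np.argsort(-q[:,2])][:30]
        print(n,len(q),o[:30:3].round().astype(int).tolist(), 'inner y',np.percentile(q[:,1]*sg,5).round(1),'x',np.percentile(q[:,0],[2,98]).round(1))
E
```

```text
[0.36188029 0.27872638 0.01458038] 0.03965169919647745
cam in tool [  84.40329076    1.40233264 -182.78855173]
wrist 1806 [[-5, 21, -41], [-8, 21, -42], [8, 21, -42], [4, 22, -43], [-8, 21, -43], [2, 22, -43], [5, 21, -43], [6, 21, -44], [2, 21, -44], [1, 21, -45]] inner y 21.1 x [-9.6 13.1]
wrist 1586 [[-5, -19, -41], [-6, -19, -42], [-7, -19, -42], [6, -19, -42], [5, -19, -43], [4, -19, -43], [6, -19, -43], [2, -19, -44], [10, -21, -44], [1, -19, -45]] inner y 18.5 x [-9.7 11.9]
side 112 [[6, 24, -44], [9, 18, -46], [8, 22, -48], [8, 24, -52], [5, 25, -53], [6, 30, -54], [1, 32, -56], [9, 24, -56], [6, 32, -57], [7, 21, -58]] inner y 18.6 x [-5.8 11.5]
side 118 [[-13, -23, -43], [7, -22, -46], [10, -23, -48], [9, -24, -50], [-4, -22, -51], [7, -33, -51], [7, -21, -52], [6, -21, -54], [-8, -21, -54], [9, -25, -55]] inner y 21.2 x [-10.9  10.7]
scene 56 [[12, 21, -43], [4, 21, -46], [-8, 30, -51], [-12, 24, -53], [-7, 32, -55], [8, 21, -59], [-7, 34, -60], [-5, 31, -61], [-1, 21, -63], [-12, 27, -66]] inner y 21.1 x [-13.7   7.4]
scene 44 [[-5, -25, -42], [-8, -23, -50], [-4, -30, -53], [-9, -24, -54], [-8, -22, -58], [-6, -26, -59], [-7, -23, -61], [-6, -26, -63], [-11, -24, -68], [-10, -22, -72]] inner y 19.6 x [-12.3  -2.2]
```

Call:
carry_out --steps '[[[0,0,0],[0,0,0.7],136],[[0,0,0],[0,0,1.4],136],[[0,0,0],[0,0,2.1],136],[[0,0,0],[0,0,2.7],136],[[0,0,0],[0,0,3.2],136],[[0,0,0],[0,0,3.6],136],[[0,0,0],[0,0,3.8],136],[[0,0,0],[0,0,3.8],136]]'

```text
clock: 17.85
tcp_pos: [0.3609, 0.2764, -0.0234]
orientation: [-0.006, 0.192, 0.981, -0.033]
wrist_force: [-0.7, -0.4, -0.5]
finger_gap: 0.0396
grip_force: 0.0
```

```bash
python3 - <<'E'
from h import *
s=env.get_state(); print(s['tcp_pos'],s['finger_gap'],s['wrist_force'])
c,p,d=cam('wrist'); P=wcloud(c,d); cv2.imwrite('pics/w6.png',cv2.resize(p[150:330,160:360,::-1],None,fx=3,fy=3))
Q=rot(s['orientation']).inv().apply(P.reshape(-1,3)-s['tcp_pos']).reshape(384,512,3)*1000
m=(abs(Q[...,0])<14)&(abs(Q[...,1])<45)&(d>0)&(P[...,2]>.005)&(P[...,2]<.1)&(p.max(2)<110)
for y in range(-40,40,4):
    k=m&(Q[...,1]>=y)&(Q[...,1]<y+4)&(abs(Q[...,0])<9)
    if k.sum()>3: print(y,k.sum(),np.percentile(Q[...,2][k],[10,50,98]).round(1))
E
```

```text
[ 0.36090636  0.2763665  -0.0233888 ] 0.039574820709783944 [-0.6641004  -0.37564754 -0.48435978]
-40 451 [-97.7 -96.3 -85.2]
-36 356 [-96.2 -94.9 -83. ]
-32 216 [-73.1 -64.2 -50.4]
-28 75 [-72.  -61.1 -50.2]
-24 84 [-84.2 -81.3 -78.3]
-20 441 [-79.2 -68.9 -45.8]
-16 90 [-48.  -47.2 -46.1]
-12 194 [-48.  -47.3 -46.3]
-8 146 [-48.1 -47.3 -46.3]
-4 217 [-48.  -47.2 -46.4]
0 199 [-48.1 -47.3 -46.3]
4 219 [-48.1 -47.4 -46.2]
8 213 [-48.  -47.4 -46.3]
12 80 [-47.7 -47.  -45.8]
20 547 [-80.2 -71.5 -42.5]
24 5 [-124.3  -81.1  -79.5]
28 150 [-71.4 -62.1 -48.9]
32 244 [-95.3 -70.4 -49.8]
36 410 [-96.5 -95.3 -84.1]
```

View pics/w6.png

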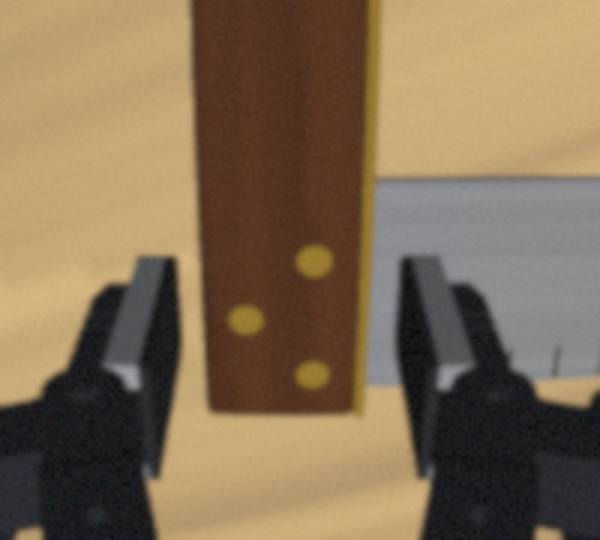

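The picture shows the fingers astride the stock at the blade, centred (pads at columns 150 and 430 of the crop, stock 205–360), tips about 5 mm below its top. Go 2.5 mm deeper, then close.

Call:
carry_out --steps '[[[0,0,0],[0,0,0.15],136],[[0,0,0],[0,0,0.25],136],[[0,0,0],[0,0,0.25],136],[[0,0,0],[0,0,0.25],150],[[0,0,0],[0,0,0.25],165],[[0,0,0],[0,0,0.25],180],[[0,0,0],[0,0,0.25],200],[[0,0,0],[0,0,0.25],200]]' --force 60

```text
clock: 18.9
tcp_pos: [0.3608, 0.2761, -0.0255]
orientation: [-0.006, 0.192, 0.981, -0.033]
wrist_force: [-2.3, -2.1, 5.1]
finger_gap: 0.0283
grip_force: 59.2
```

Call:
carry_out --steps '[[[0,0,0],[0,0,0],200],[[0,0,0],[0,0,0],200],[[0,0,0],[0,0,-0.3],200],[[-1.8,0,0],[0,0,-1],200],[[-3.8,0,0],[0,0,-2],200],[[-3.8,0,0],[0,0,-3],200],[[-3.8,0,0],[0,0,-4],200],[[-3.8,0,0],[0,0,-4],200]]'

```text
clock: 19.9
tcp_pos: [0.3631, 0.2794, 0.0153]
orientation: [0.001, 0.192, 0.981, 0.001]
wrist_force: [0.6, -0.2, -1.8]
finger_gap: 0.0284
grip_force: 59.5
```

```bash
cat > sq.py <<'E'
from h import *
s=env.get_state(); print(s['tcp_pos'].round(4),s['grip_force'],s['wrist_force'].round(1))
c,p,d=cam('wrist'); P=wcloud(c,d); np.savez('pics/last.npz',p=p,d=d,P=P)
Q=rot(s['orientation']).inv().apply(P.reshape(-1,3)-s['tcp_pos']).reshape(384,512,3)*1000
# plane fits in tool frame: stock top (brown) beyond the fingers, blade (grey)
def fit(m,n):
    q=Q[m]; A=np.c_[q[:,:2],np.ones(len(q))]; w=np.linalg.lstsq(A,q[:,2],rcond=None)[0]; r=abs(A@w-q[:,2]); k=r<2
    w=np.linalg.lstsq(A[k],q[k,2],rcond=None)[0]; q=q[k]; rc=cv2.minAreaRect(q[:,:2].astype(np.float32))
    print(n,len(q),'slope deg x,y',np.degrees(w[:2]).round(2),'z0',w[2].round(1),'rect',np.round(rc[0],1),np.round(rc[1],1),round(rc[2],2))
sat=p.max(2).astype(int)-p.min(2)
reg=(d>0)&(Q[...,2]>-60)&(Q[...,2]<-25)
fit(reg&(abs(Q[...,1])<18)&(Q[...,0]>18)&(Q[...,0]<110),'stock')
fit(reg&(Q[...,1]>30)&(Q[...,1]<180)&(abs(Q[...,0])<35)&(sat<25)&(p.max(2)>60),'blade')
E
python3 sq.py
```

```text
[0.3631 0.2794 0.0153] 59.4958233833313 [ 0.6 -0.2 -1.8]
stock 9818 slope deg x,y [0.13 0.1 ] z0 -49.4 rect [54.8  1.4] [73.5 30.3] 0.01
blade 11102 slope deg x,y [0.   0.09] z0 -39.3 rect [-0.7 98.5] [ 45.9 137. ] 0.17
```

The square is held level, with the stock and blade aligned to the tool within 0.2°. Carry it to a hover beside its place.

```bash
python3 -c "
from h import *
go([.5239,.0261,.075],96.05)"
```

```text
t 19.95 turn [9.000e-02 2.000e-02 6.184e+01] cm [-24.48 -17.37  -6.02] F [ 0.1  0.4 -1.4] gap 0.0281
```

Call:
carry_out --steps '[[[0,0,0],[0,0,-3],200],[[0,0,4],[-2,-1.4,-6],200],[[0,0,12],[-6,-4.2,-6],200],[[0,0,20],[-10,-7.1,-6],200],[[0,0,28],[-14,-10,-6],200],[[0,0,37],[-18,-12.8,-6],200],[[0,0,46],[-21,-15,-6],200],[[0,0,54],[-23.5,-16.7,-6],200]]'

```text
clock: 20.95
tcp_pos: [0.5172, 0.0341, 0.0734]
orientation: [-0.0, 0.619, 0.786, -0.0]
wrist_force: [-0.0, 0.3, -2.0]
finger_gap: 0.0278
grip_force: 59.9
```

```bash
python3 -c "
from h import *
go([.5239,.0261,.045],96.05)"
```

```text
t 20.95 turn [-0.06 -0.01  7.5 ] cm [-0.93  0.47  2.84] F [-0.   0.3 -2. ] gap 0.0278
```

Call:
carry_out --steps '[[[0,0,4],[-0.5,0.2,0.8],200],[[0,0,7.5],[-0.9,0.5,1.8],200],[[0,0,7.5],[-0.9,0.5,2.8],200],[[0,0,7.5],[-0.9,0.5,2.8],200],[[0,0,7.5],[-0.9,0.5,2.8],200],[[0,0,7.5],[-0.9,0.5,2.8],200],[[0,0,7.5],[-0.9,0.5,2.8],200],[[0,0,7.5],[-0.9,0.5,2.8],200]]'

```text
clock: 21.95
tcp_pos: [0.5239, 0.028, 0.0464]
orientation: [0.0, 0.667, 0.745, 0.0]
wrist_force: [-0.2, 0.0, -2.1]
finger_gap: 0.0281
grip_force: 59.9
```

```bash
cat > al.py <<'E'
import sq
from sq import *
# in tool frame: panel top and cleat top, by world height
W=P[...,2]
from collections import namedtuple
def edge(m,ax,side,rng,n):
    """line through extreme points of mask along axis ax, binned over the other axis"""
    o=1-ax; pts=[]
    for t in np.arange(*rng,3.):
        k=m&(Q[...,o]>=t)&(Q[...,o]<t+3)
        if k.sum()>4: pts.append((t+1.5,np.percentile(Q[...,ax][k],99 if side>0 else 1)))
    pts=np.array(pts)
    if len(pts)<4: print(n,'few'); return
    f=np.polyfit(pts[:,0],pts[:,1],1); r=pts[:,1]-np.polyval(f,pts[:,0]); k=abs(r)<1.5
    f=np.polyfit(pts[k,0],pts[k,1],1); print(n,len(pts),k.sum(),'at0',f[1].round(2),'slope deg',np.degrees(f[0]).round(2),'mean',pts[k,1].mean().round(2))
g=d>0; brown=(p[...,0].astype(int)-p[...,2]>35)
cl=g&(W>.030)&(W<.042)&brown&(Q[...,0]<0)&(Q[...,0]>-80)&(Q[...,1]>20)&(Q[...,1]<160)
edge(cl,0,1,(35,135),'cleat +y side (tool x)')
pn=g&(W>.0145)&(W<.027)
edge(pn&(Q[...,1]>0)&(Q[...,1]<60),1,-1,(-140,150),'panel near edge (tool y)')
bl=g&(sat<25)&(p.max(2)>60)&(Q[...,2]>-60)&(Q[...,2]<-30)&(abs(Q[...,0])<40)
edge(bl,0,-1,(35,160),'blade outer edge (tool x)')
st=reg&(abs(Q[...,1])<22)
edge(st&(Q[...,2]<-44),1,1,(20,90),'stock inner face top (tool y)')
E
python3 al.py; python3 -c "
import numpy as np,cv2
p=np.load('pics/last.npz')['p'];cv2.imwrite('pics/w7.png',cv2.resize(p[:,:,::-1],(768,576)))"
```

```text
[0.5239 0.028  0.0464] 59.89718019962311 [-0.2  0.  -2.1]
stock 9948 slope deg x,y [0.17 0.09] z0 -49.4 rect [55.4  0.6] [74.8 30.4] 0.23
blade 11115 slope deg x,y [0.12 0.12] z0 -39.3 rect [ 0.5 98.3] [136.6  46.4] 89.93
cleat +y side (tool x) 21 21 at0 -60.92 slope deg 0.6 mean -59.88
panel near edge (tool y) 62 62 at0 24.19 slope deg 0.26 mean 24.24
blade outer edge (tool x) 42 40 at0 -20.9 slope deg -0.08 mean -21.04
stock inner face top (tool y) 24 24 at0 15.22 slope deg 0.09 mean 15.31
```

View pics/w7.png

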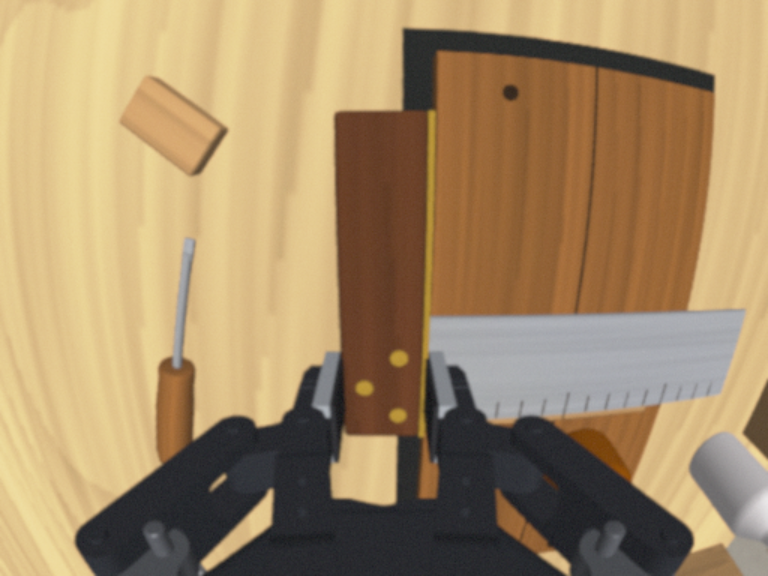

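The picture shows the stock parallel to the panel edge (gap about 9 mm); the blade hides the cleat from here, so the cleat number is occlusion, not a measurement. Next I'll lower it straight down with those gaps, blade about 2 mm above the panel.

Call:
carry_out --steps '[[[0,0,0.25],[0,0,1.5],200],[[0,0,0.25],[0,0,3],200],[[0,0,0.25],[0,0,4],200],[[0,0,0.25],[0,0,5],200],[[0,0,0.25],[0,0,5.5],200],[[0,0,0.25],[0,0,5.9],200],[[0,0,0.25],[0,0,5.9],200],[[0,0,0.25],[0,0,5.9],200]]'

```text
clock: 23.0
tcp_pos: [0.5241, 0.0279, -0.0125]
orientation: [0.0, 0.668, 0.744, 0.0]
wrist_force: [-0.5, -0.1, -1.9]
finger_gap: 0.028
grip_force: 59.9
```

```bash
sed -i 's/^edge(bl,/bl=bl\&(abs(Q[...,2]+39.3)<2)\nedge(bl,/' al.py; cat >> al.py <<'E'
k=pn&(Q[...,1]>40)&(Q[...,1]<120)&(Q[...,0]>30)&(Q[...,0]<90); print('panel top tool z',np.median(Q[...,2][k]).round(2),'world',np.median(W[k]).round(4),'blade top world',np.median(W[bl]).round(4))
E
python3 al.py
```

```text
[ 0.5241  0.0279 -0.0125] 59.87289011478424 [-0.5 -0.1 -1.9]
stock 9952 slope deg x,y [0.15 0.13] z0 -49.4 rect [55.4  0.6] [74.8 30.4] 0.05
blade 11168 slope deg x,y [0.12 0.12] z0 -39.3 rect [ 0.6 98.4] [ 46.1 136.7] 0.03
cleat +y side (tool x) 24 3 at0 -30.83 slope deg -0.78 mean -32.39
panel near edge (tool y) 65 13 at0 30.02 slope deg -4.91 mean 24.48
blade outer edge (tool x) 42 40 at0 -21.14 slope deg 0.01 mean -21.12
stock inner face top (tool y) 24 24 at0 15.19 slope deg 0.13 mean 15.31
panel top tool z -33.34 world 0.0208 blade top world 0.0267
```

```bash
cat > cl.py <<'E'
from sq import *
W=P[...,2]; br=p[...,0].astype(int)-p[...,2]>30
def prof(m,lo,hi,step,ax,q):
    o=1-ax; return [(t,round(float(np.percentile(Q[...,ax][m&(Q[...,o]>=t)&(Q[...,o]<t+step)],q)),1)) for t in range(lo,hi,step) if (m&(Q[...,o]>=t)&(Q[...,o]<t+step)).sum()>4]
print('cleat edge',prof((d>0)&(W>.0335)&(W<.041)&br&(Q[...,0]<-5)&(Q[...,0]>-70),40,150,8,0,98))
print('blade outer',prof((d>0)&(sat<25)&(p.max(2)>60)&(abs(Q[...,2]+39.3)<2.5)&(abs(Q[...,0])<40),24,168,12,0,1))
print('blade inner',prof((d>0)&(sat<25)&(p.max(2)>60)&(abs(Q[...,2]+39.3)<2.5)&(abs(Q[...,0])<40),24,168,12,0,99))
print('panel edge',prof((d>0)&(W>.0165)&(W<.0245)&(Q[...,1]>5)&(Q[...,1]<60)&(abs(W-.0208)<.003),30,140,10,1,1))
E
python3 cl.py
```

```text
[ 0.5241  0.028  -0.0125] 59.87275958061218 [-0.8 -0.7 -1.6]
stock 9941 slope deg x,y [0.14 0.18] z0 -49.4 rect [55.4  0.6] [74.7 30.4] 0.1
blade 11176 slope deg x,y [0.07 0.13] z0 -39.3 rect [ 0.4 98.3] [ 46.1 136.7] 0.1
cleat edge [(48, -54.2), (64, -49.0), (72, -52.5), (80, -32.3), (88, -32.3), (96, -32.7), (104, -32.5), (112, -32.6), (120, -32.7), (128, -32.7), (136, -32.5), (144, -32.6)]
blade outer [(24, -8.8), (36, -20.6), (48, -21.2), (60, -21.5), (72, -21.2), (84, -21.4), (96, -21.1), (108, -21.2), (120, -21.2), (132, -21.2), (144, -21.2), (156, -21.5)]
blade inner [(24, 23.2), (36, 23.1), (48, 22.9), (60, 22.8), (72, 23.0), (84, 22.9), (96, 23.0), (108, 22.8), (120, 22.9), (132, 22.8), (144, 23.0), (156, 22.9)]
panel edge [(30, 24.0), (40, 24.0), (50, 24.1), (60, 23.8), (70, 24.1), (80, 24.0), (90, 24.0), (100, 24.0), (110, 24.0), (120, 23.9)]
```

The edges are parallel within 0.1°. Gaps are about 10.3 mm to the cleat, 8.3 mm to the panel edge, and 3.9 mm in height. Close most of that.

Call:
carry_out --steps '[[[0,0,0],[-0.3,0.2,0.1],200],[[0,0,0],[-0.6,0.4,0.2],200],[[0,0,0],[-0.8,0.6,0.3],200],[[0,0,0],[-0.9,0.7,0.3],200],[[0,0,0],[-0.9,0.7,0.3],200],[[0,0,0],[-0.9,0.7,0.3],200],[[0,0,0],[-0.9,0.7,0.3],200],[[0,0,0],[-0.9,0.7,0.3],200]]'

```text
clock: 24.1
tcp_pos: [0.5316, 0.0198, -0.0158]
orientation: [0.0, 0.668, 0.744, -0.0]
wrist_force: [-0.3, -0.2, -2.0]
finger_gap: 0.0279
grip_force: 59.9
```

```bash
python3 cl.py
```

```text
[ 0.5316  0.0198 -0.0158] 59.90796446800232 [-0.3 -0.2 -2. ]
stock 8859 slope deg x,y [0.31 0.98] z0 -49.5 rect [55.4  0.7] [74.8 30.4] 0.03
blade 11200 slope deg x,y [0.1  0.13] z0 -39.3 rect [ 0.3 98.6] [137.1  47. ] 89.76
cleat edge [(40, -51.3), (48, -51.7), (64, -45.3), (72, -23.5), (80, -23.3), (88, -23.7), (96, -24.0), (104, -23.9), (112, -23.8), (120, -24.0), (128, -24.1), (136, -24.1), (144, -23.9)]
blade outer [(24, -9.0), (36, -20.7), (48, -21.1), (60, -21.3), (72, -21.4), (84, -21.1), (96, -21.7), (108, -21.4), (120, -21.4), (132, -21.3), (144, -21.4), (156, -21.6)]
blade inner [(24, 23.3), (36, 23.1), (48, 22.9), (60, 22.8), (72, 23.1), (84, 22.9), (96, 23.0), (108, 22.9), (120, 22.9), (132, 22.8), (144, 22.9), (156, 22.8)]
panel edge [(30, 17.5), (40, 17.4), (50, 17.5), (60, 17.6), (70, 17.4), (80, 17.6), (90, 17.3), (100, 17.6), (110, 17.5), (120, 17.5), (130, 17.7)]
```

Call:
carry_out --steps '[[[0,0,0],[0,0.05,0],200],[[0,0,0],[0,0.1,0],200],[[0,0,0],[0,0.15,0],200],[[0,0,0],[0,0.2,0],200],[[0,0,0],[0,0.2,0],200],[[0,0,0],[0,0.2,0],200],[[0,0,0],[0,0.2,0],200],[[0,0,0],[0,0.2,0],200]]'

```text
clock: 25.15
tcp_pos: [0.5333, 0.0199, -0.016]
orientation: [-0.0, 0.668, 0.744, -0.0]
wrist_force: [-2.4, -0.1, -1.3]
finger_gap: 0.0281
grip_force: 60.0
```

Touching the panel edge (about 2 N). Now toward the cleat, and a little more on the edge.

Call:
carry_out --steps '[[[0,0,0],[-0.05,0.02,0],200],[[0,0,0],[-0.1,0.03,0],200],[[0,0,0],[-0.15,0.03,0],200],[[0,0,0],[-0.2,0.03,0],200],[[0,0,0],[-0.2,0.03,0],200],[[0,0,0],[-0.2,0.03,0],200],[[0,0,0],[-0.2,0.03,0],200],[[0,0,0],[-0.2,0.03,0],200]]'

```text
clock: 26.15
tcp_pos: [0.5335, 0.0182, -0.0162]
orientation: [-0.0, 0.668, 0.744, -0.0]
wrist_force: [-4.5, 3.3, -1.1]
finger_gap: 0.028
grip_force: 59.9
```

```bash
python3 cl.py
```

```text
[ 0.5335  0.0182 -0.0162] 59.91295337677002 [-4.5  3.3 -1.1]
stock 8305 slope deg x,y [0.31 1.23] z0 -49.6 rect [55.4  0.7] [30.2 74.8] 89.88
blade 11230 slope deg x,y [-0.    0.08] z0 -39.3 rect [ 0.6 98.9] [137.6  47. ] 89.55
cleat edge [(64, -45.2), (72, -21.9), (80, -21.8), (88, -21.7), (96, -22.1), (104, -22.1), (112, -22.1), (120, -22.3), (128, -21.9), (136, -22.1), (144, -21.9)]
blade outer [(24, -8.8), (36, -20.7), (48, -21.5), (60, -21.3), (72, -21.3), (84, -21.4), (96, -21.2), (108, -21.2), (120, -21.7), (132, -21.4), (144, -21.2), (156, -21.3)]
blade inner [(24, 23.2), (36, 23.2), (48, 23.0), (60, 22.9), (72, 23.2), (84, 22.8), (96, 23.2), (108, 23.0), (120, 23.2), (132, 22.9), (144, 23.2), (156, 22.9)]
panel edge [(30, 17.3), (40, 17.2), (50, 17.4), (60, 17.5), (70, 17.3), (80, 17.3), (90, 15.7), (100, 15.7), (110, 15.8), (120, 15.7), (130, 15.9)]
```

Flush on both sides with light contact. Lower until it bears.

Call:
carry_out --steps '[[[0,0,0],[0,0,0.03],200],[[0,0,0],[0,0,0.06],200],[[0,0,0],[0,0,0.09],200],[[0,0,0],[0,0,0.12],200],[[0,0,0],[0,0,0.12],200],[[0,0,0],[0,0,0.12],200],[[0,0,0],[0,0,0.12],200],[[0,0,0],[0,0,0.12],200]]'

```text
clock: 27.2
tcp_pos: [0.5336, 0.018, -0.0164]
orientation: [-0.0, 0.668, 0.744, -0.0]
wrist_force: [-6.9, 1.5, 5.7]
finger_gap: 0.0281
grip_force: 60.7
```

Call:
carry_out --steps '[[[0,0,0],[0,0,-0.03],160],[[0,0,0],[0,0,-0.05],150],[[0,0,0],[0,0,-0.05],140],[[0,0,0],[0,0,-0.05],136],[[0,0,0],[0,0,-0.05],136],[[0,0,0],[0,0,-0.5],136],[[0,0,0],[0,0,-2],136],[[0,0,0],[0,0,-4],136]]'

```text
clock: 28.2
tcp_pos: [0.534, 0.0181, 0.0239]
orientation: [-0.0, 0.668, 0.744, -0.0]
wrist_force: [-0.2, -0.6, 0.1]
finger_gap: 0.04
grip_force: 0.0
```

Call:
carry_out --steps '[[[0,0,0],[0,0,-2],136],[[0,0,0],[0,0,-5],136],[[0,0,0],[0,0,-7],136],[[0,0,0],[0,0,-8],136],[[0,0,0],[0,0,-8],136],[[0,0,0],[0,0,-8],136],[[0,0,0],[0,0,-8],136],[[0,0,0],[0,0,-8],136]]'

```text
clock: 29.2
tcp_pos: [0.5337, 0.0181, 0.1022]
orientation: [-0.001, 0.668, 0.744, -0.0]
wrist_force: [0.0, -0.4, -1.0]
finger_gap: 0.0398
grip_force: 0.0
```

```bash
cat > fin.py <<'E'
from h import *
s=env.get_state(); print(s['tcp_pos'],s['wrist_force'].round(1))
c,p,d=cam('wrist'); P=wcloud(c,d); cv2.imwrite('pics/w9.png',cv2.resize(p[20:340,100:420,::-1],(600,600)))
a=np.radians(6.05); W=(P-[.6321,-.0046,0])*1000; X=W[...,0]*np.cos(a)+W[...,1]*np.sin(a); Y=-W[...,0]*np.sin(a)+W[...,1]*np.cos(a); Z=W[...,2]
sat=p.max(2).astype(int)-p.min(2); br=p[...,0].astype(int)-p[...,2]>30
def prof(n,m,A,B,lo,hi,st,q): print(n,[(t,round(float(np.percentile(A[k],q)),1)) for t in range(lo,hi,st) for k in [m&(B>=t)&(B<t+st)] if k.sum()>4])
g=d>0
prof('cleat side Y',g&br&(Z>33)&(Z<41)&(abs(Y)<40),Y,X,-54,56,10,98)
b=g&(sat<25)&(p.max(2)>60)&(Z>17)&(Z<30)&(Y>0)&(Y<70)&(X>-80)&(X<90)
prof('blade outer Y',b,Y,X,-75,75,15,1); prof('blade inner Y',b,Y,X,-75,75,15,99); prof('blade z',b,Z,X,-75,75,15,50)
st=g&(Z>27)&(Z<38)&(X<-60)&(X>-130)&(Y>5)&(Y<140)
prof('stock inner X',st,X,Y,10,125,12,98); prof('stock z',st,Z,Y,10,125,12,50)
prof('panel edge X',g&(abs(Z-20.8)<2.5)&br&(X<-60)&(X>-95),X,Y,-170,170,20,2)
E
python3 fin.py
```

```text
[0.53368389 0.01809801 0.10221325] [ 0.  -0.4 -1. ]
cleat side Y [(-54, 10.8), (-44, 11.1), (-34, 11.0), (-24, 11.0), (-14, 10.9), (-4, 10.6), (6, 10.5), (16, 10.6), (26, 11.2), (36, 11.1), (46, 10.7)]
blade outer Y [(-75, 11.1), (-60, 11.1), (-45, 11.7), (-30, 11.7), (-15, 11.6), (0, 11.7), (15, 11.3), (30, 11.2), (45, 11.2), (60, 11.7)]
blade inner Y [(-75, 55.8), (-60, 56.0), (-45, 55.4), (-30, 55.5), (-15, 55.8), (0, 55.9), (15, 55.7), (30, 56.0), (45, 55.5), (60, 55.7)]
blade z [(-75, 23.0), (-60, 22.9), (-45, 22.9), (-30, 22.8), (-15, 22.9), (0, 22.8), (15, 22.8), (30, 22.8), (45, 22.8), (60, 22.7)]
stock inner X [(10, -81.1), (22, -80.5), (34, -80.7), (46, -80.8), (58, -81.0), (70, -81.1), (82, -80.5), (94, -80.6), (106, -80.7), (118, -80.8)]
stock z [(10, 32.9), (22, 33.0), (34, 33.0), (46, 32.9), (58, 32.9), (70, 32.8), (82, 33.0), (94, 32.8), (106, 32.8), (118, 32.8)]
panel edge X [(-170, -79.8), (-150, -80.2), (-130, -79.3), (-110, -78.9), (-90, -79.4), (-70, -79.9), (-50, -79.4), (-30, -79.8), (-10, -80.1), (10, -79.7), (50, -79.5), (70, -78.9), (90, -79.0), (110, -79.3), (130, -80.2), (150, -79.5)]
```

View pics/w9.png

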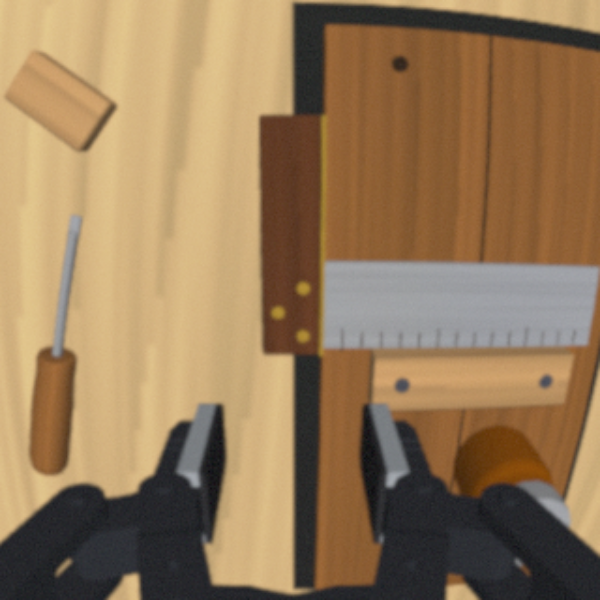

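The picture shows the blade at (460,305) flat beside the cleat at (470,378), and the stock at (292,235) against the panel edge. Along its whole length the blade lies flush with the cleat within about 0.5 mm (edge at 11.0 against 11.3), and it is level. The stock is within about 1 mm of the edge, which is measurement noise. The gripper is open and clear.

```bash
python3 -c "
from h import *
c,p,d=cam('scene'); P=cloud(c,d); comps(P,d,p,.055,.07,(.5,.7,-.5,-.25),40); comps(P,d,p,.084,.1,(.6,.7,-.15,0),40)
print(env.hand_in())"
```

```text
0.055 0.07 px [ 98. 222.] 329 rect [ 562.4 -370.2] [52.2 53.1] 17.29 circ [ 561.8 -370.8] 27.8 z 0.0649 col [10. 10.  9.]
0.055 0.07 px [ 95. 250.] 385 rect [ 641.8 -368.2] [52.1 52.4] 35.27 circ [ 642.3 -368.1] 27.2 z 0.0647 col [11. 10.  9.]
0.084 0.1 px [224. 232.] 260 rect [661.4 -63.9] [43.2 43.8] 58.5 circ [660.5 -63.9] 23.7 z 0.0907 col [83. 84. 82.]
the job is handed in; nothing more can be done
None
```

The job is handed in at about 29 s, result not yet known: the wire reel stands upright in the tray, and the try square lies flat and released, its blade flush along the cleat (within about 0.5 mm) and its stock flush along the panel's near edge (within about 1 mm, the limit of what I could measure).

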